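Walk the heavy casket round to the measuring fence

ROBOT

A 6-joint arm with a two-finger parallel gripper is mounted at the origin on the work surface. World frame = base frame: x ahead of the robot, y to its left, z up, the work surface at z = 0. Lengths are in m, angles in degrees, forces in N, time in s.
With the tool pointing down it reaches from about 0.35 to 0.975 m from the base axis. Payload 4.9 kg.
Tool frame: the origin (TCP) lies midway between the tips of the shut fingers; the grasp point (between the pads) lies robot.tcp_to_grasp behind it (robot.tcp_to_grasp is the distance from the TCP to the grasp point, in m); x points along the fingers, y is the direction in which the jaws open and shut, and the axes are right-handed (so a half turn about x gives the same grasp; the last joint's range is limited). The gripper opens to 85 mm and grips with 20 to 120 N. Pads are 22 mm wide; open, the fingers measure 114 mm over their backs; the gripper's body (76 mm by 85 mm) begins 54 mm behind the grasp point. The pads swing forward as they close: fully open they stand 13 mm farther back than shut.
Start: joints at [-6.818, 3.019, 92.412, -0, 84.569, -6.818], TCP at [0.625, 0, 0.231] pointing down, gripper open.
Joint ranges: [-172.51, 172.51], [-57.92, 126.97], [3.15, 148.05], [-58.71, 238.71], [5.1, 150.11], [-179.66, 179.66]. Speed limits (degrees/s): [147.25, 147.25, 180, 180, 180, 180].

INTERFACE

Orientations are given as [roll, pitch, yaw] about the fixed x, y, z axes, in that order (R = Rz(yaw) Ry(pitch) Rx(roll)).
In Python, from station import robot gives the robot as it stands. The module is installed in compiled form; this text tells all that it offers.
- The arm moves only by the shell command python3 -m jog 'ROWS'. ROWS is JSON, a list of rows, each an object with "offset": the shift along the world's x, y, z in mm, a list of three; "turn": the turn, a rotation vector about the world's x, y, z in rad, a list of three; "gripper": the gripper command: -1 is fully open, 1 is shut, values between are in proportion. A call has 1 to 20 rows; each row is the pose to reach, as a shift and turn from the pose commanded when the call began; what a row does not reach only later rows make up. A row lasts 1/10 s, in which the tool goes at most 50 mm and 8.59 degrees, less where a joint would pass 70% of its speed; a pose out of reach is approached as far as the arm can. A call with a gripper value outside its range is refused whole. The fingers move at their own pace and stop on an object; the grip force is fixed at half the most. Time passes only in rows, so rows that repeat a pose let the fingers close. It gives the time, the measured TCP pose, the force and the opening at its end, in the units of the state.
- robot.read_state(): the state, without advancing time (a new reading comes with each control period).
- robot.camera(name): name is "scene" or "side" or "wrist"; returns (picture, depth): 420x560x3 uint8, blue, green, red; 420x560 float32, m along the optical axis (not along the pixel's ray), 0 where there is no reading.
- robot.calibration(name): a dict with "vfov" (degrees; the focal length in pixels is half the picture's height over the tangent of half this angle, whatever the lens; pixels are square), "cx", "cy" (the principal point, pixels), "k1" (the pictures are not rectified: a ray, as slopes to the right and down, at radius r is drawn at 1 + k1 r^2 times it, then the intrinsics apply), "view" (4x4, takes a point from world to camera coordinates). Camera axes: x right, y down, z forward; pixel columns grow to the right and rows downward; lengths in m; the calibration is good to about 2 mm. A picture is of the moment at which its call begins: read the wrist's pose just before it. calibration takes no time and is no camera call; for the wrist camera it gives the pose at the moment of the call.
- robot.sign_off(): hands the job in, once; it reports no verdict.
The state is a dict: "t": time; "joint_positions": joint angles; "dq": joint speeds; "joint_efforts": joint torques, N m; "tool_pos": TCP position; "eef_rot": TCP orientation; "force": force on the tool from outside, world axes, zero at the start; "moment": the same for the moment, N m; "opening": finger opening in m.
Only numpy, scipy, OpenCV 4.12 (cv2) and the standard library are available. Lean on these libraries where they do the work, as an engineer would, in place of code of your own. Each camera call takes 0.05 s, during which the arm holds its last target.

TASK

The heavy wooden casket has to be measured for posting: with the fingers as a pusher, and without gripping or lifting it, walk it round on the table by pushing at its corners until one of its long sides (either will do) squarely faces the wooden measuring fence, with a gap of about a finger's width or more still open between them. Then push it up until that long side lies flat against the fence, all of it within the fence's length. Leave everything else on the table where it stands.

Things in the scene. Friction and masses are not known exactly. Their poses are not given: they have to be found in the camera images.
- casket: closed dark-wood casket with flat upright sides and brass corner plates on its lid, full and heavy (about 1.6 to 2.4 kg; sliding it takes about 8 to 17 N). 110 mm along its own x, 160 mm along its own y (the long way), 60 mm high; origin at the centre of its underside, z up. The long sides are the two faces at x = -55 and x = +55 mm. It stands loose on the table, turned 35 to 90 degrees away from lying along the fence
- fence: measuring fence: straight wooden rail with a metal rule along its top, fixed to the table beyond the casket, 320 mm long (own y), 22 mm thick, 45 mm high, two steel angle brackets behind it reaching to x = +67 mm. Origin at the foot of its working face, at mid-length; the working face is the plane x = 0 and looks along its own -x, where the casket stands
- gift_box: bystander, leave alone: small red lidded gift box, 58 x 58 x 44 mm high; origin at the centre of its underside
- trinket_box: bystander, leave alone: small green lidded box, 63 x 48 x 34 mm high; origin at the centre of its underside
- bangle: bystander, leave alone: brass bangle lying flat, 72 mm across, 14 mm high; origin at the centre of its underside
- flat_tin: bystander, leave alone: flat green tin with a brass-coloured lid, 113 x 78 x 28 mm high; origin at the centre of its underside
- jar: bystander, leave alone: glass storage jar, 90 mm across, 130 mm high; origin at the centre of its underside
- tin: bystander, leave alone: round can, 74 mm across, 100 mm high; origin at the centre of its underside
- mug: bystander, leave alone: blue mug, 80 mm across, 80 mm high; origin at the centre of its underside
- casket_fr (a point): upright corner edge of the casket at x = -55, y = -80 mm in its own frame, half-way up (30 mm above its underside)
- casket_fl (a point): upright corner edge of the casket at x = -55, y = 80 mm in its own frame, half-way up (30 mm above its underside)
- casket_br (a point): upright corner edge of the casket at x = 55, y = -80 mm in its own frame, half-way up (30 mm above its underside)
- casket_bl (a point): upright corner edge of the casket at x = 55, y = 80 mm in its own frame, half-way up (30 mm above its underside)

How it is judged (in metres and radians):
On the way, in this order (a step that is already met when the one before it is completed fails the run):
1. a long side of the casket squarely faces the fence (within 0.12 rad), at least 10 mm clear of it at every point (angle between the y axis of casket and the y axis of fence, either way round below 0.12 rad and x of each of casket_fr, casket_fl, casket_br, casket_bl in the frame of fence below -0.01 m), for 0.2 s.
2. the casket's long side lies against the fence (x of casket in the frame of fence between -0.059 and -0.05 m and angle between the y axis of casket and the y axis of fence, either way round below 0.035 rad and y of casket in the frame of fence between -0.081 and 0.081 m), for 0.2 s.
At the end, for the whole second after the job is handed in: a long side of the casket lies along the fence within 0.035 rad (2 degrees), the casket's centre at most 4 mm farther from the fence's face than when touching, its whole long side within the fence's length (1 mm to spare), the casket flat on the table and at rest (all of step 2 and height (world z) of casket below 0.004 m and angle between casket's own z axis and vertical below 0.03 rad and linear speed of casket below 0.01 m/s).
It fails at once if the casket is lifted or tipped (height (world z) of casket above 0.012 m or angle between casket's own z axis and vertical above 0.12 rad).
It fails at once if something else on the table is moved more than 20 mm (distance of any of gift_box, trinket_box, bangle, flat_tin, jar, tin, mug from where it was at the start of the episode above 0.02 m).
It also fails if it takes over 72 s, if anything falls off the work surface, if the arm or the gripper's body presses on something with over 40 N, if the wrist force passes 120 N, or if a joint passes its speed limit or range.

## Working session

There is one attempt and no reset: what is moved stays moved. The work goes in short steps, Python scripts to look and compute and a shell command to move; the robot and the scene stay as the last step left them, time stands still between calls to the robot, and variables do not carry over. Pictures are saved under pics/ and viewed, and the job is handed in when it is done.

```bash
ls; mkdir -p pics
cat > h.py <<'E'
import numpy as np, cv2
from station import robot
def cal(n):
    c=robot.calibration(n); f=210/np.tan(np.radians(c['vfov'])/2)
    return f,c['cx'],c['cy'],c['k1'],np.array(c['view'])
def rays(n,px):
    f,cx,cy,k1,V=cal(n); px=np.atleast_2d(np.asarray(px,float))
    K=np.array([[f,0,cx],[0,f,cy],[0,0,1]])
    u=cv2.undistortPoints(px.reshape(-1,1,2),K,np.array([k1,0,0,0,0])).reshape(-1,2)
    d=np.c_[u,np.ones(len(u))]@V[:3,:3]
    o=-V[:3,:3].T@V[:3,3]
    return o,d
def plane(n,px,z):
    o,d=rays(n,px); t=(z-o[2])/d[:,2]
    return o+d*t[:,None]
def deproj(n,px,depth):
    o,d=rays(n,px); px=np.atleast_2d(px).astype(int)
    return o+d*depth[px[:,1],px[:,0]][:,None]
E
python3 - <<'E'
from h import *
print(robot.read_state(), robot.tcp_to_grasp)
for n in('scene','side'):
    im,d=robot.camera(n); cv2.imwrite(f'pics/{n}0.png',im); np.save(f'{n}d.npy',d)
    c=robot.calibration(n); print(n,c['vfov'],c['k1'],rays(n,[[280,210]]))
E
```

```text
pics
{'t': 0.0, 'joint_positions': array([-6.81852451e+00,  3.05529456e+00,  9.24918336e+01, -7.59947002e-04,
        8.45710754e+01, -6.81621891e+00]), 'dq': array([ 0.01370905, -0.06453803,  0.09169024, -0.0200385 ,  0.00170004,
       -0.04879127]), 'joint_efforts': array([ 2.70554956e-04, -3.93670499e+01, -3.70175600e+01, -1.62778279e-04,
        6.93513779e-03, -6.06393527e-06]), 'tool_pos': array([6.24367633e-01, 6.87476337e-05, 2.30086991e-01]), 'eef_rot': array([-96.44958621,  89.88179402, 173.54818087]), 'force': array([-1.085159  ,  0.34175243,  0.63931192]), 'moment': array([ 0.02327124, -0.04038988,  0.01253316]), 'opening': 0.08556792714655571} 0.0187
scene 55.501965216652664 0.015055971125923896 (array([ 1.12883427, -0.34467121,  0.83582607]), array([[-0.52808581,  0.38010038, -0.75942042]]))
side 57.18680315334762 -0.027260493698943563 (array([ 0.2555871 , -0.72852209,  0.60682194]), array([[ 0.3296063 ,  0.75584199, -0.56577087]]))
```

View pics/scene0.png

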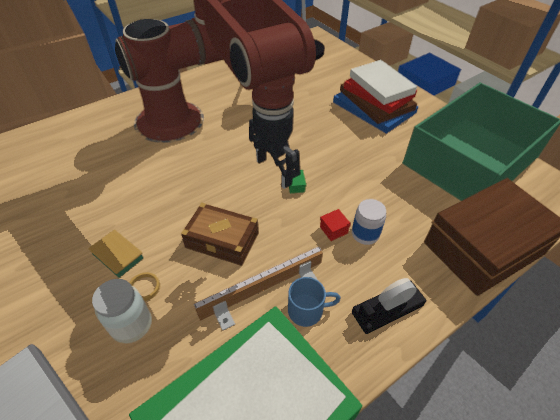

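View pics/side0.png

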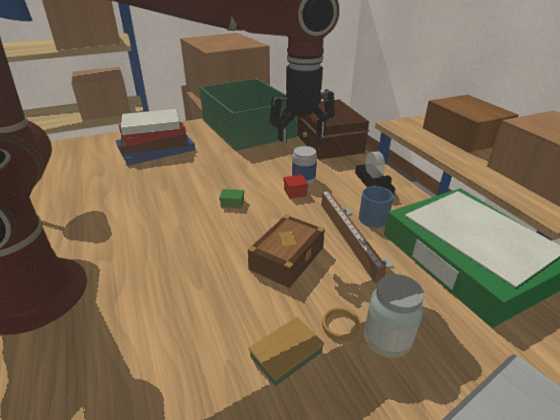

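The scene view shows the casket at about (220,232), with the fence running from (200,305) to (322,258). The bystanders are the flat tin (118,252), bangle (146,286), jar (122,308), mug (307,300), can (369,220), red box (335,224) and green box (297,181). I'll zoom in to pick corners.

Run:
```python
import cv2
a=cv2.imread('pics/scene0.png')[190:340,170:370]; cv2.imwrite('pics/sz.png',cv2.resize(a,None,fx=4,fy=4,interpolation=2))
a=cv2.imread('pics/side0.png')[180:300,235:395]; cv2.imwrite('pics/dz.png',cv2.resize(a,None,fx=5,fy=5,interpolation=2))
```

```text
(no output)
```

View pics/sz.png

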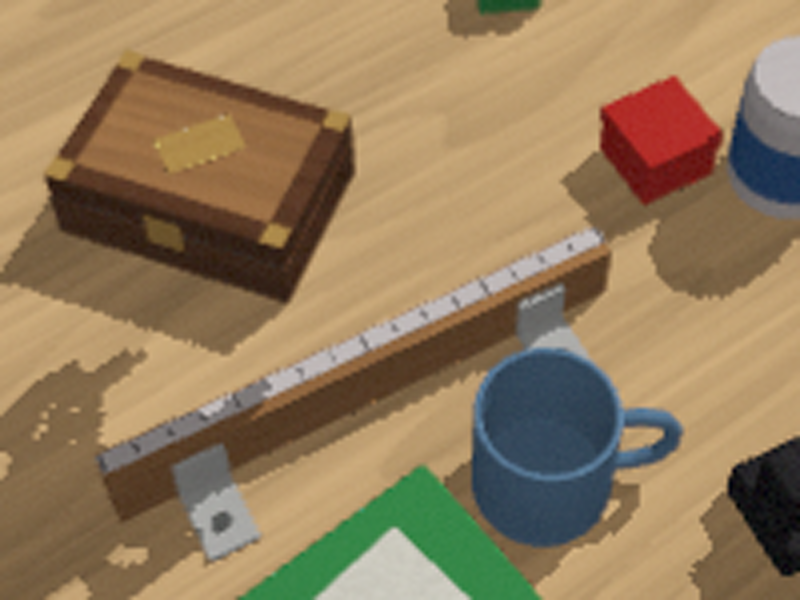

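View pics/dz.png

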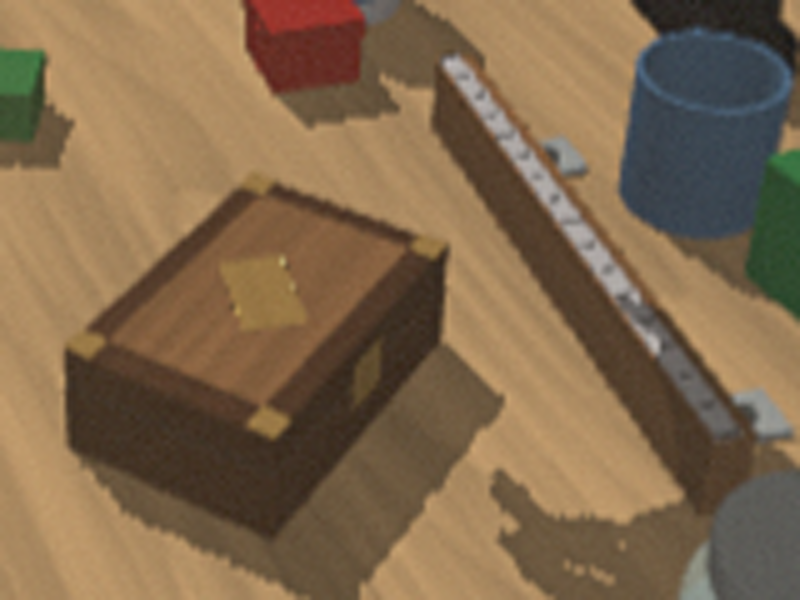

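Scene zoom: the casket's lid corners are clear at (201,203), (257.5,218), (242,251.5) and (182,235). The rule's working-side top edge runs from about (195.5,305) to (319.5,248).

```bash
cat >> h.py <<'E'
def S(p): p=np.array(p,float); return p/4+[170,190]
def D(p): p=np.array(p,float); return p/5+[235,180]
def pose(c):
    # c: 4 corners in order; returns centre, sides, long dir
    c=np.array(c)[:,:2]; m=c.mean(0); L=np.linalg.norm(np.roll(c,-1,0)-c,axis=1)
    return m,L
E
python3 - <<'E'
from h import *
a=plane('scene',S([[125,52],[352,112],[290,247],[48,182]]),.06)
b=plane('side',D([[262,178],[447,245],[270,435],[67,350]]),.06)
for c in(a,b): print(np.round(c*1000).tolist(),pose(c))
print('fence scene top, working side',plane('scene',S([[100,457],[598,230]]),.045)*1000)
print('fence scene back bottom',plane('scene',S([[122,520],[608,277]]),.0)*1000)
print('fence side top work',plane('side',D([[440,57],[708,438]]),.045)*1000)
print('fence side foot',plane('side',D([[435,125],[697,512]]),.0)*1000)
# objects: base-ish/top
im=cv2.imread('pics/scene0.png')
for n,p,z in[('gift',[[170+660/4,190+120/4]],.044),('can',[[371,208]],.1),('mug',[[306,286]],.08),('jar',[[114,292]],.13),('bangle',[[145,286]],.014),('tin top',[[98,250],[115,232],[141,252],[121,270]],.028),('green',[[297,176]],.034)]:
    print(n,np.round(plane('scene',p,z)*1000).tolist())
for n,p,z in[('gift',[[295,183]],.044),('can',[[304,155]],.1),('mug',[[377,195]],.08),('jar',[[400,293]],.13),('bangle',[[340,324]],.014),('tin',[[290,345]],.028),('green',[[232,195]],.034)]:
    print('side',n,np.round(plane('side',p,z)*1000).tolist())
E
```

```text
[[452.0, -109.0, 60.0], [579.0, -17.0, 60.0], [644.0, -103.0, 60.0], [519.0, -197.0, 60.0]] (array([ 0.54826959, -0.10669121]), array([0.15701724, 0.10784944, 0.15659769, 0.11045136]))
[[581.0, -27.0, 60.0], [639.0, -111.0, 60.0], [509.0, -196.0, 60.0], [450.0, -113.0, 60.0]] (array([ 0.54460756, -0.11179815]), array([0.10131833, 0.1556741 , 0.10249847, 0.15681946]))
fence scene top, working side [[ 691.66842744 -255.53240782   45.        ]
 [ 731.25677599   59.83755102   45.        ]]
fence scene back bottom [[ 708.29799596 -258.47701141    0.        ]
 [ 740.05002001   65.32458816    0.        ]]
fence side top work [[ 728.99958994   59.32392393   45.        ]
 [ 686.21370469 -256.55790223   45.        ]]
fence side foot [[ 728.95839279   58.73293487    0.        ]
 [ 688.60698684 -256.40721456    0.        ]]
gift [[687.0, 147.0, 44.0]]
can [[740.0, 209.0, 100.0]]
mug [[810.0, -45.0, 80.0]]
jar [[622.0, -382.0, 130.0]]
bangle [[566.0, -325.0, 14.0]]
tin top [[415.0, -378.0, 28.0], [385.0, -324.0, 28.0], [481.0, -295.0, 28.0], [502.0, -354.0, 28.0]]
green [[495.0, 170.0, 34.0]]
side gift [[678.0, 133.0, 44.0]]
side can [[729.0, 183.0, 100.0]]
side mug [[819.0, -59.0, 80.0]]
side jar [[621.0, -395.0, 130.0]]
side bangle [[554.0, -334.0, 14.0]]
side tin [[442.0, -349.0, 28.0]]
side green [[495.0, 157.0, 34.0]]
```

Both views agree to within a few mm:
- **Casket:** centre about (546,-109) mm, long axis at about 35° in the world, sides measured at about 157×106.
- **Fence:** foot from (689,-256) to (729,59), so its y axis is at about 82.7° and its length is 317. The sizes match those given.

The casket needs about +48° CCW. I'll push the left long face near the rear corner (451,-111), which turns it CCW while moving it forward.

```bash
python3 -m jog '[{"offset":[-40,-15,0],"turn":[0,0,0],"gripper":1},{"offset":[-80,-30,0],"turn":[0,0,0],"gripper":1},{"offset":[-120,-45,0],"turn":[0,0,0],"gripper":1},{"offset":[-160,-60,0],"turn":[0,0,0],"gripper":1},{"offset":[-186,-70,0],"turn":[0,0,0],"gripper":1},{"offset":[-186,-70,-40],"turn":[0,0,0],"gripper":1},{"offset":[-186,-70,-80],"turn":[0,0,0],"gripper":1},{"offset":[-186,-70,-120],"turn":[0,0,0],"gripper":1},{"offset":[-186,-70,-150],"turn":[0,0,0],"gripper":1},{"offset":[-186,-70,-180],"turn":[0,0,0],"gripper":1},{"offset":[-186,-70,-206],"turn":[0,0,0],"gripper":1},{"offset":[-186,-70,-206],"turn":[0,0,0],"gripper":1},{"offset":[-186,-70,-206],"turn":[0,0,0],"gripper":1}]'
python3 - <<'E'
from h import *
s=robot.read_state();print(s['tool_pos'],s['force'])
a,_=robot.camera('scene');b,_=robot.camera('side')
cv2.imwrite('pics/p1.png',np.hstack([cv2.resize(a[150:350,130:330],(400,400)),cv2.resize(b[150:350,200:400],(400,400))]))
E
```

```text
t: 1.4
tool_pos: [0.4386, -0.0699, 0.0252]
eef_rot: [-109.8, 89.9, 160.2]
force: [0.3, -0.7, 0.6]
opening: -0.0001
[ 0.43864392 -0.06987248  0.02522668] [ 0.33684974 -0.72534895  0.6473695 ]
```

View pics/p1.png

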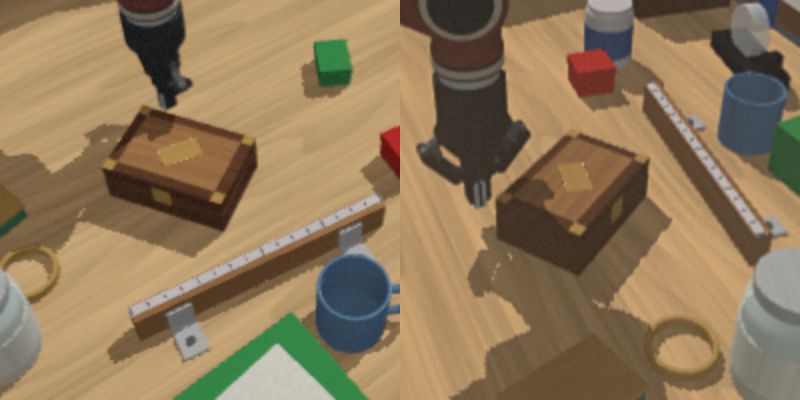

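The shut fingers stand just outside the face near the rear corner. I'll turn the tool so the jaw line follows the face, keeping the knuckles off the lid, then push the first half of the arc.

```bash
python3 -m jog '[{"offset":[0,0,0],"turn":[0,0,-0.14],"gripper":1},{"offset":[0,0,0],"turn":[0,0,-0.28],"gripper":1},{"offset":[0,0,0],"turn":[0,0,-0.42],"gripper":1},{"offset":[0,0,0],"turn":[0,0,-0.55],"gripper":1},{"offset":[4,-6,0],"turn":[0,0,-0.55],"gripper":1},{"offset":[8,-11,0],"turn":[0,0,-0.55],"gripper":1},{"offset":[11,-16,0],"turn":[0,0,-0.55],"gripper":1},{"offset":[14,-20,0],"turn":[0,0,-0.55],"gripper":1},{"offset":[16,-25,0],"turn":[0,0,-0.53],"gripper":1},{"offset":[18,-30,0],"turn":[0,0,-0.5],"gripper":1},{"offset":[20,-35,0],"turn":[0,0,-0.47],"gripper":1},{"offset":[22,-40,0],"turn":[0,0,-0.44],"gripper":1},{"offset":[24,-45,0],"turn":[0,0,-0.41],"gripper":1},{"offset":[26,-50,0],"turn":[0,0,-0.38],"gripper":1},{"offset":[28,-55,0],"turn":[0,0,-0.35],"gripper":1},{"offset":[30,-60,0],"turn":[0,0,-0.32],"gripper":1},{"offset":[30,-60,0],"turn":[0,0,-0.32],"gripper":1}]'
python3 - <<'E'
from h import *
s=robot.read_state();print(s['tool_pos'],s['force'])
a,_=robot.camera('scene');b,_=robot.camera('side')
cv2.imwrite('pics/s2.png',a);cv2.imwrite('pics/d2.png',b)
cv2.imwrite('pics/p2.png',np.hstack([cv2.resize(a[190:290,170:270],(400,400),interpolation=2),cv2.resize(b[180:280,235:335],(400,400),interpolation=2)]))
E
```

```text
t: 3.2
tool_pos: [0.4661, -0.1287, 0.0249]
eef_rot: [-100.0, 89.4, 151.7]
force: [-11.1, 7.3, 10.7]
opening: 0.0001
[ 0.46612795 -0.12868894  0.02492887] [-11.12580098   7.26645589  10.65066997]
```

View pics/p2.png

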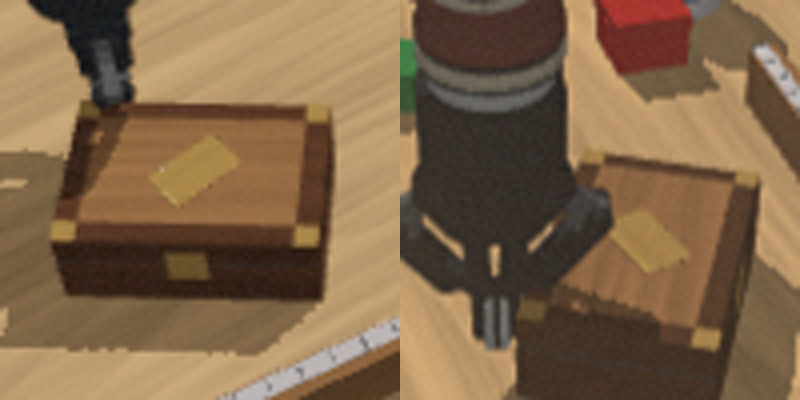

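It has turned well. In the scene crop the lid corners are now at (190,215), (253,217), (250,252) and (183,250). I'll measure that.

```bash
cat >> h.py <<'E'
FO=np.array([709,-98.]);fa=np.radians(-7.3);FX=np.array([np.cos(fa),np.sin(fa)]);FY=np.array([-FX[1],FX[0]])
def rep(cam,pts,longfirst):
    c=plane(cam,pts,.06)[:,:2]*1000; m,L=pose(c)
    e=(c[1]-c[0])+(c[2]-c[3]) if longfirst else (c[2]-c[1])+(c[3]-c[0])
    if e@FY<0:e=-e
    ang=np.degrees(np.arctan2(e[1],e[0]))-82.7
    print(np.round(c).tolist(),'L',np.round(L),'c',np.round(m),'f',np.round([(m-FO)@FX,(m-FO)@FY]),'ang rel fence',round(ang,1))
    print(' corners in fence', np.round(np.c_[(c-FO)@FX,(c-FO)@FY]).tolist())
E
python3 - <<'E'
from h import *
rep('scene',S([[125,52],[352,112],[290,247],[48,182]]),True)
rep('scene',S([[78,101],[332,107],[325,248],[50,241]]),True)
E
```

```text
[[452.0, -109.0], [579.0, -17.0], [644.0, -103.0], [519.0, -197.0]] L [157. 108. 157. 110.] c [ 548. -107.] f [-158.  -29.] ang rel fence -46.2
 corners in fence [[-254.0, -44.0], [-139.0, 64.0], [-64.0, -13.0], [-176.0, -123.0]]
[[472.0, -153.0], [568.0, -25.0], [656.0, -87.0], [558.0, -216.0]] L [161. 107. 162. 107.] c [ 564. -120.] f [-141.  -41.] ang rel fence -29.8
 corners in fence [[-228.0, -85.0], [-149.0, 55.0], [-54.0, 4.0], [-134.0, -136.0]]
```

Turned 16° as planned. I'll back off slightly, raise the tips 8 mm for lid clearance and continue about 20° more.

```bash
python3 -m jog '[{"offset":[-4,3,3],"turn":[0,0,0],"gripper":1},{"offset":[-4,3,8],"turn":[0,0,0],"gripper":1},{"offset":[0,0,8],"turn":[0,0,0],"gripper":1},{"offset":[3,-5,8],"turn":[0,0,0.03],"gripper":1},{"offset":[6,-10,8],"turn":[0,0,0.06],"gripper":1},{"offset":[9,-14,8],"turn":[0,0,0.1],"gripper":1},{"offset":[12,-19,8],"turn":[0,0,0.13],"gripper":1},{"offset":[15,-23,8],"turn":[0,0,0.16],"gripper":1},{"offset":[18,-28,8],"turn":[0,0,0.2],"gripper":1},{"offset":[21,-32,8],"turn":[0,0,0.23],"gripper":1},{"offset":[24,-37,8],"turn":[0,0,0.26],"gripper":1},{"offset":[27,-41,8],"turn":[0,0,0.3],"gripper":1},{"offset":[30,-45,8],"turn":[0,0,0.33],"gripper":1},{"offset":[30,-45,8],"turn":[0,0,0.33],"gripper":1}]'
python3 - <<'E'
from h import *
a,_=robot.camera('scene');b,_=robot.camera('side')
cv2.imwrite('pics/s3.png',a);cv2.imwrite('pics/d3.png',b)
cv2.imwrite('pics/p3.png',np.hstack([cv2.resize(a[190:290,170:270],(400,400),interpolation=2),cv2.resize(b[180:280,235:335],(400,400),interpolation=2)]))
E
```

```text
t: 4.7
tool_pos: [0.4974, -0.1746, 0.0334]
eef_rot: [-114.9, 89.6, 155.7]
force: [-9.3, 3.9, 7.8]
opening: 0.0003
```

View pics/p3.png

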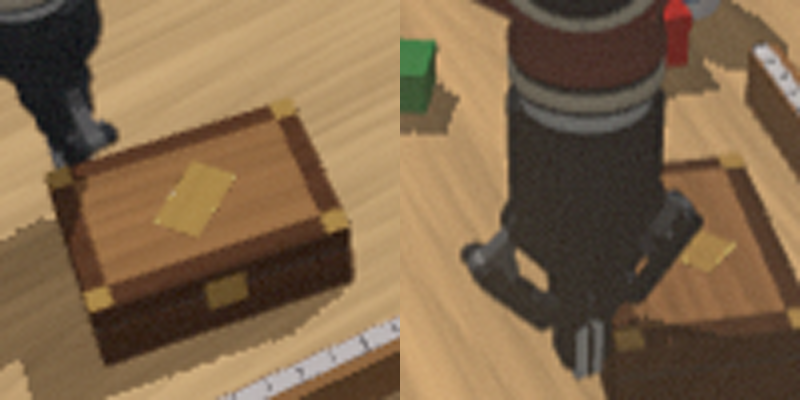

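The lid corners in the crop are now (47,177), (292,98), (350,218) and (88,306). The long side is nearly parallel to the rule.

Run:
```python
from h import *
rep('scene',S([[47,177],[292,98],[350,220],[90,308]]),True)
```

```text
[[515.0, -196.0], [547.0, -42.0], [648.0, -64.0], [613.0, -218.0]] L [158. 103. 158. 101.] c [ 581. -130.] f [-123.  -48.] ang rel fence -4.9
 corners in fence [[-180.0, -122.0], [-167.0, 35.0], [-65.0, 26.0], [-79.0, -132.0]]
```

About 5° remains with a 60+ mm gap, which meets step 1's angle limit. For the final push I'll use the open fingers as a wide two-point pusher behind the rear long face. First I need the current jaw direction.

Run:
```python
from h import *
from scipy.spatial.transform import Rotation as R
s=robot.read_state(); M=R.from_euler('xyz',s['eef_rot'],degrees=True).as_matrix()
j=M[:,1]; print(j,np.degrees(np.arctan2(j[1],j[0])),M[:,0],s['tool_pos'])
```

```text
[ 0.99992947  0.01056411 -0.00542683] 0.6052988381669953 [-0.00545076  0.00223733 -0.99998264] [ 0.49743895 -0.17459657  0.03341465]
```

The jaws lie along world x, so I need +82° (1.43 rad). I'll retreat, rise, turn and open, then come down behind the middle of the rear long face.

```bash
python3 -m jog '[{"offset":[-15,5,0],"turn":[0,0,0],"gripper":1},{"offset":[-25,10,20],"turn":[0,0,0],"gripper":1},{"offset":[-25,20,60],"turn":[0,0,0],"gripper":1},{"offset":[-25,30,100],"turn":[0,0,0.14],"gripper":1},{"offset":[-20,45,110],"turn":[0,0,0.28],"gripper":-1},{"offset":[-14,62,110],"turn":[0,0,0.42],"gripper":-1},{"offset":[-14,62,110],"turn":[0,0,0.56],"gripper":-1},{"offset":[-14,62,110],"turn":[0,0,0.7],"gripper":-1},{"offset":[-14,62,110],"turn":[0,0,0.84],"gripper":-1},{"offset":[-14,62,110],"turn":[0,0,0.98],"gripper":-1},{"offset":[-14,62,110],"turn":[0,0,1.12],"gripper":-1},{"offset":[-14,62,110],"turn":[0,0,1.26],"gripper":-1},{"offset":[-14,62,90],"turn":[0,0,1.4],"gripper":-1},{"offset":[-14,62,60],"turn":[0,0,1.43],"gripper":-1},{"offset":[-14,62,30],"turn":[0,0,1.43],"gripper":-1},{"offset":[-14,62,0],"turn":[0,0,1.43],"gripper":-1},{"offset":[-14,62,-16],"turn":[0,0,1.43],"gripper":-1},{"offset":[-14,62,-16],"turn":[0,0,1.43],"gripper":-1},{"offset":[-14,62,-16],"turn":[0,0,1.43],"gripper":-1}]'
python3 - <<'E'
from h import *
from scipy.spatial.transform import Rotation as R
s=robot.read_state(); M=R.from_euler('xyz',s['eef_rot'],degrees=True).as_matrix()
j=M[:,1]; print(np.degrees(np.arctan2(j[1],j[0])),s['tool_pos'],s['force'])
a,_=robot.camera('scene');b,_=robot.camera('side')
cv2.imwrite('pics/s4.png',a);cv2.imwrite('pics/d4.png',b)
cv2.imwrite('pics/p4.png',np.hstack([cv2.resize(a[190:290,170:270],(400,400),interpolation=2),cv2.resize(b[180:280,235:335],(400,400),interpolation=2)]))
E
```

```text
t: 6.7
tool_pos: [0.4857, -0.1134, 0.0179]
eef_rot: [-17.5, 90.0, -25.0]
force: [0.4, 0.3, -0.5]
opening: 0.0852
82.51016343634183 [ 0.485692   -0.11343985  0.01788486] [ 0.38689751  0.28764967 -0.45012868]
```

View pics/p4.png

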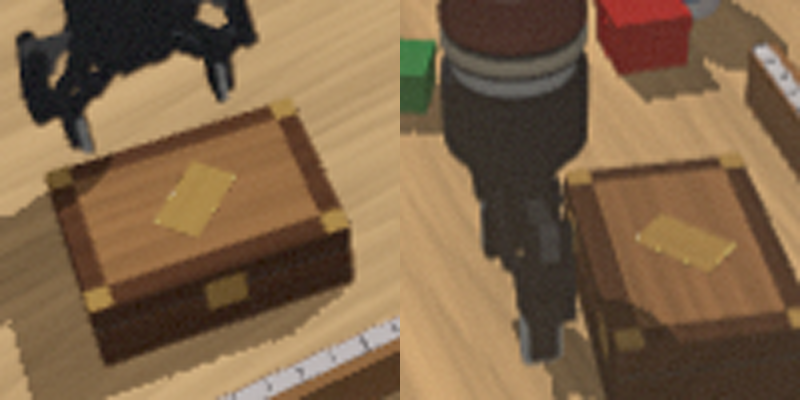

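Two tips straddle the middle of the rear long face with the jaw line at 82.5°. I'll push 85 mm along the fence normal and then check.

```bash
python3 -m jog '[{"offset":[10,-1,0],"turn":[0,0,0],"gripper":-1},{"offset":[20,-3,0],"turn":[0,0,0],"gripper":-1},{"offset":[26,-3,0],"turn":[0,0,0],"gripper":-1},{"offset":[30,-4,0],"turn":[0,0,0],"gripper":-1},{"offset":[34,-4,0],"turn":[0,0,0],"gripper":-1},{"offset":[38,-5,0],"turn":[0,0,0],"gripper":-1},{"offset":[42,-5,0],"turn":[0,0,0],"gripper":-1},{"offset":[46,-6,0],"turn":[0,0,0],"gripper":-1},{"offset":[50,-6,0],"turn":[0,0,0],"gripper":-1},{"offset":[54,-7,0],"turn":[0,0,0],"gripper":-1},{"offset":[58,-7,0],"turn":[0,0,0],"gripper":-1},{"offset":[62,-8,0],"turn":[0,0,0],"gripper":-1},{"offset":[66,-8,0],"turn":[0,0,0],"gripper":-1},{"offset":[70,-9,0],"turn":[0,0,0],"gripper":-1},{"offset":[74,-9,0],"turn":[0,0,0],"gripper":-1},{"offset":[78,-10,0],"turn":[0,0,0],"gripper":-1},{"offset":[80,-10,0],"turn":[0,0,0],"gripper":-1},{"offset":[80,-10,0],"turn":[0,0,0],"gripper":-1}]'
python3 - <<'E'
from h import *
a,_=robot.camera('scene');b,_=robot.camera('side')
cv2.imwrite('pics/s5.png',a);cv2.imwrite('pics/d5.png',b)
cv2.imwrite('pics/p5.png',np.hstack([cv2.resize(a[190:340,170:340],(453,400),interpolation=2),cv2.resize(b[180:300,270:370],(333,400),interpolation=2)]))
E
```

```text
t: 8.6
tool_pos: [0.5601, -0.1221, 0.0165]
eef_rot: [177.4, 89.1, 169.9]
force: [-21.4, 1.2, 13.8]
opening: 0.0853
```

View pics/p5.png

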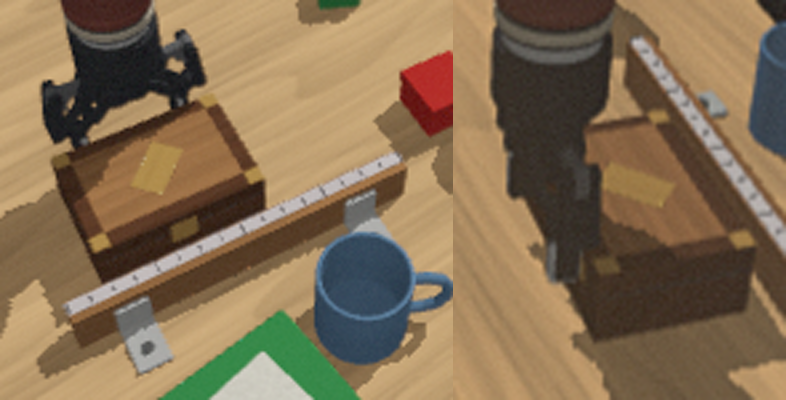

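The casket is square to the fence and the gap is still open, by my estimate about 24 mm. I'll push on gently and watch the force for contact.

```bash
python3 -m jog '[{"offset":[0,0,0],"turn":[0,0,0],"gripper":-1},{"offset":[3,0,0],"turn":[0,0,0],"gripper":-1},{"offset":[6,-1,0],"turn":[0,0,0],"gripper":-1},{"offset":[9,-1,0],"turn":[0,0,0],"gripper":-1},{"offset":[12,-2,0],"turn":[0,0,0],"gripper":-1},{"offset":[14,-2,0],"turn":[0,0,0],"gripper":-1},{"offset":[16,-2,0],"turn":[0,0,0],"gripper":-1},{"offset":[18,-2,0],"turn":[0,0,0],"gripper":-1},{"offset":[18,-2,0],"turn":[0,0,0],"gripper":-1}]'
python3 -m jog '[{"offset":[2,0,0],"turn":[0,0,0],"gripper":-1},{"offset":[4,0,0],"turn":[0,0,0],"gripper":-1},{"offset":[6,-1,0],"turn":[0,0,0],"gripper":-1},{"offset":[6,-1,0],"turn":[0,0,0],"gripper":-1}]'
python3 - <<'E'
from h import *
a,_=robot.camera('scene');b,_=robot.camera('side')
cv2.imwrite('pics/s6.png',a);cv2.imwrite('pics/d6.png',b)
cv2.imwrite('pics/p6.png',np.hstack([cv2.resize(a[190:340,170:340],(453,400),interpolation=2),cv2.resize(b[180:300,270:370],(333,400),interpolation=2)]))
E
```

```text
t: 9.6
tool_pos: [0.5779, -0.1242, 0.0164]
eef_rot: [177.7, 89.1, 170.3]
force: [-21.1, 1.2, 12.6]
opening: 0.085
t: 10.0
tool_pos: [0.5786, -0.1242, 0.0164]
eef_rot: [177.7, 88.3, 170.3]
force: [-43.8, 5.7, 31.4]
opening: 0.0852
```

View pics/p6.png

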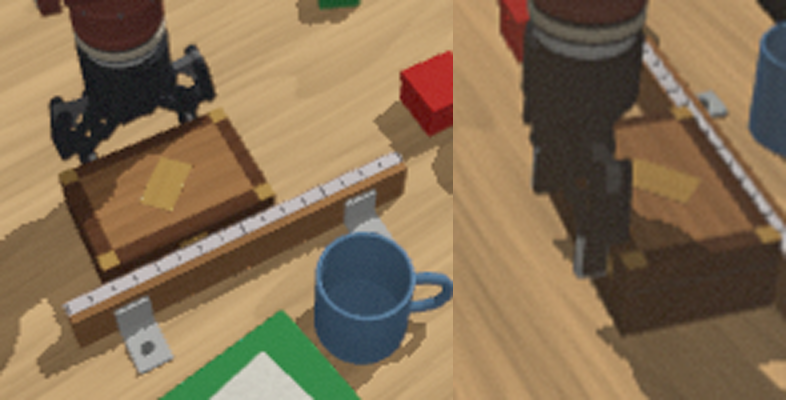

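Motion stopped and the force doubled, so it has touched the fence. Before judging squareness I'll back off a little (the vertical force also built up), rise and measure.

```bash
python3 -m jog '[{"offset":[-6,1,0],"turn":[0,0,0],"gripper":-1},{"offset":[-20,3,0],"turn":[0,0,0],"gripper":-1},{"offset":[-50,6,0],"turn":[0,0,0],"gripper":-1},{"offset":[-80,10,10],"turn":[0,0,0],"gripper":-1},{"offset":[-100,14,10],"turn":[0,0,0],"gripper":-1},{"offset":[-100,14,10],"turn":[0,0,0],"gripper":-1}]'
python3 - <<'E'
from h import *
a,_=robot.camera('scene');b,_=robot.camera('side')
cv2.imwrite('pics/s7.png',a);cv2.imwrite('pics/d7.png',b)
cv2.imwrite('pics/p7a.png',cv2.resize(a[220:320,180:320],(784,560),interpolation=2))
cv2.imwrite('pics/p7b.png',cv2.resize(b[185:285,280:400],(720,600),interpolation=2))
E
```

```text
t: 10.7
tool_pos: [0.4877, -0.1115, 0.0271]
eef_rot: [164.7, 90.0, 157.2]
force: [-0.4, 0.6, -0.7]
opening: 0.0855
```

View pics/p7a.png

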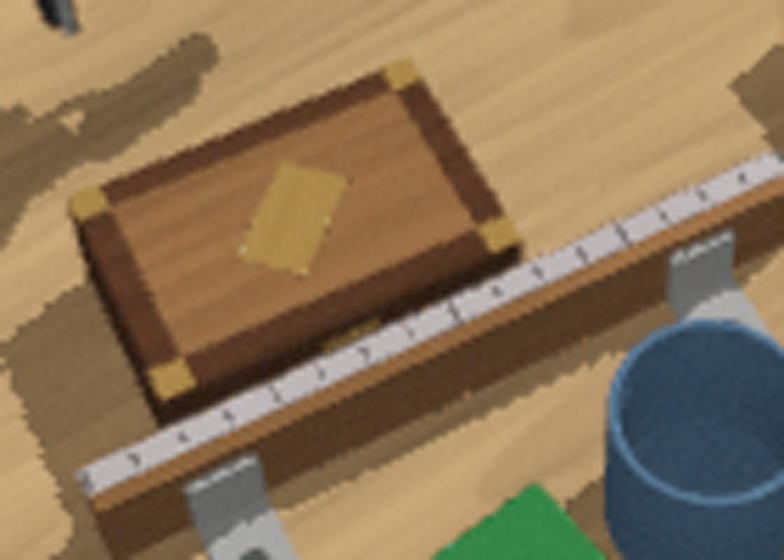

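View pics/p7b.png

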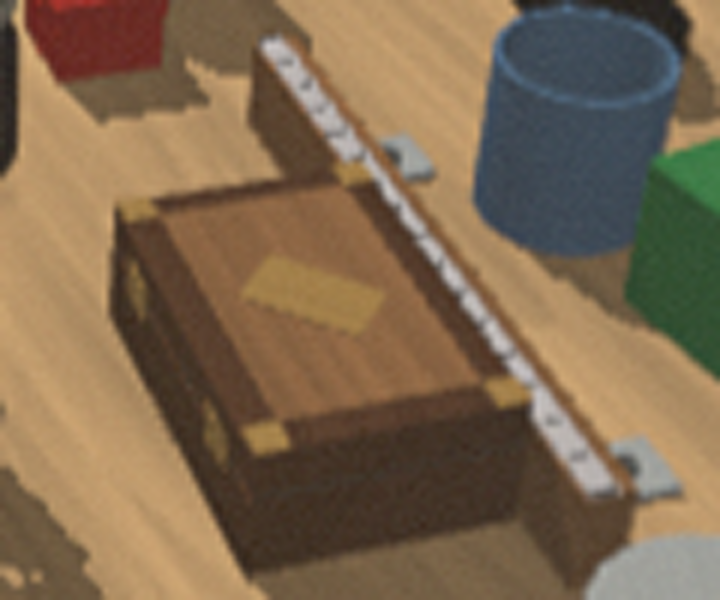

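Zoomed scene view: the front lid edge runs from (165,397) to (520,248), and the rule's near edge from (80,478) to (775,155). Measuring both views.

Run:
```python
from h import *
s=lambda p:np.array(p,float)/5.6+[180,220]
d=lambda p:np.array(p,float)/6+[280,185]
rep('scene',s([[68,203],[412,58],[521,243],[162,399]]),True)
rep('side',d([[117,207],[340,160],[530,405],[250,452]]),False)
for n,q in(('scene',s([[80,478],[775,155]])),('side',d([[262,38],[585,492]]))):
    f=plane(n,q,.045)[:,:2]*1000; e=f[1]-f[0]; print(n,np.round(f),np.degrees(np.arctan2(e[1],e[0])))
    # casket front lid corners distance from this line
    c=plane(n,s([[521,243],[162,399]]) if n=='scene' else d([[375,168],[530,395]]),.06)[:,:2]*1000
    e/=np.linalg.norm(e); print('dist',[(p-f[0])[0]*e[1]-(p-f[0])[1]*e[0] for p in c])
```

```text
[[587.0, -205.0], [605.0, -47.0], [712.0, -63.0], [690.0, -218.0]] L [159. 107. 156. 104.] c [ 648. -134.] f [-56. -43.] ang rel fence -0.1
 corners in fence [[-108.0, -122.0], [-109.0, 37.0], [-2.0, 35.0], [-4.0, -122.0]]
[[602.0, -54.0], [702.0, -60.0], [686.0, -222.0], [581.0, -205.0]] L [100. 163. 107. 152.] c [ 642. -135.] f [-61. -45.] ang rel fence 0.7
 corners in fence [[-112.0, 30.0], [-12.0, 37.0], [-7.0, -126.0], [-114.0, -122.0]]
scene [[ 693. -258.]
 [ 730.   57.]] 83.30816141666708
dist [np.float64(-4.272004673204229), np.float64(-7.988910367912009)]
side [[ 731.   59.]
 [ 689. -256.]] -97.56789696114194
dist [np.float64(1.6423811153384271), np.float64(4.91774228519796)]
```

The lid is square to within about 1° and essentially touching, though the right end may be 2 to 4 mm open. I'll press again with the pusher shifted 30 mm to the right to seat that end.

```bash
python3 -m jog '[{"offset":[-4,-30,0],"turn":[0,0,0],"gripper":-1},{"offset":[30,-34,0],"turn":[0,0,0],"gripper":-1},{"offset":[60,-38,0],"turn":[0,0,0],"gripper":-1},{"offset":[76,-40,0],"turn":[0,0,0],"gripper":-1},{"offset":[82,-41,0],"turn":[0,0,0],"gripper":-1},{"offset":[86,-42,0],"turn":[0,0,0],"gripper":-1},{"offset":[88,-42,0],"turn":[0,0,0],"gripper":-1},{"offset":[90,-42,0],"turn":[0,0,0],"gripper":-1},{"offset":[92,-42,0],"turn":[0,0,0],"gripper":-1},{"offset":[92,-42,0],"turn":[0,0,0],"gripper":-1}]'
python3 -m jog '[{"offset":[1,0,0],"turn":[0,0,0],"gripper":-1},{"offset":[2,0,0],"turn":[0,0,0],"gripper":-1},{"offset":[3,0,0],"turn":[0,0,0],"gripper":-1},{"offset":[3,0,0],"turn":[0,0,0],"gripper":-1}]'
```

```text
t: 11.8
tool_pos: [0.5753, -0.1539, 0.0268]
eef_rot: [-177.1, 89.2, 175.5]
force: [-20.2, 0.3, 14.2]
opening: 0.0853
t: 12.2
tool_pos: [0.5752, -0.1538, 0.0268]
eef_rot: [-177.5, 88.7, 175.0]
force: [-32.4, -1.0, 23.7]
opening: 0.0854
```

The stop is rigid: no motion for +12 N. The pusher depth in the fence frame (-125.6 mm) matches the centred push (-126.0 mm), so the side lies flat. Now retreat and do the final check, including the bystanders.

```bash
python3 -m jog '[{"offset":[-6,1,0],"turn":[0,0,0],"gripper":-1},{"offset":[-20,3,0],"turn":[0,0,0],"gripper":-1},{"offset":[-50,6,0],"turn":[0,0,0],"gripper":-1},{"offset":[-80,10,30],"turn":[0,0,0],"gripper":-1},{"offset":[-100,14,80],"turn":[0,0,0],"gripper":-1},{"offset":[-100,14,120],"turn":[0,0,0],"gripper":-1},{"offset":[-100,14,120],"turn":[0,0,0],"gripper":-1}]'
python3 - <<'E'
from h import *
a,da=robot.camera('scene');b,db=robot.camera('side')
a0=cv2.imread('pics/scene0.png')
cv2.imwrite('pics/s8.png',a);cv2.imwrite('pics/d8.png',b)
z=cv2.resize(a[220:320,180:320],(784,560),interpolation=2);cv2.imwrite('pics/p8a.png',z)
cv2.imwrite('pics/p8c.png',cv2.absdiff(a,a0)*2)
# angle/offset from depth: fit vertical back face visible in side view
H,W=db.shape; v,u=np.mgrid[185:290,280:390]; px=np.c_[u.ravel(),v.ravel()]
P=deproj('side',px,db)*1000; P=P[(P[:,2]>15)&(P[:,2]<52)]
X=(P[:,:2]-FO)@FX; Y=(P[:,:2]-FO)@FY
m=(abs(X+110)<8)&(Y>-110)&(Y<25); k=np.polyfit(Y[m],X[m],1)
print('back face x_f at y=-43',np.polyval(k,-43),'slope deg',np.degrees(np.arctan(k[0])),m.sum())
d=np.load('sided.npy'); P=deproj('side',np.c_[np.mgrid[280:400,180:300].reshape(2,-1).T],d)*1000
P=P[(P[:,2]>8)&(P[:,2]<40)];X=(P[:,:2]-FO)@FX; Y=(P[:,:2]-FO)@FY;m=(abs(X)<8)&(abs(Y)<150);k=np.polyfit(Y[m],X[m],1)
print('fence face',np.polyval(k,-43),np.degrees(np.arctan(k[0])),m.sum())
P=deproj('side',px,db)*1000; X=(P[:,:2]-FO)@FX;Y=(P[:,:2]-FO)@FY
m=(X>-95)&(X<-20)&(Y>-110)&(Y<25); A=np.c_[X[m],Y[m],np.ones(m.sum())]; print('lid plane',np.linalg.lstsq(A,P[m,2],rcond=None)[0])
E
```

```text
t: 12.9
tool_pos: [0.4873, -0.1416, 0.1549]
eef_rot: [-16.8, 89.2, -24.3]
force: [0.9, -0.6, 0.5]
opening: 0.0856
back face x_f at y=-43 -113.77757911668752 slope deg 0.08745449360536695 264
fence face -2.849063083749266 -0.5608484330353177 619
lid plane [-3.23804040e-03  1.70529627e-03  6.04078107e+01]
```

View pics/p8a.png

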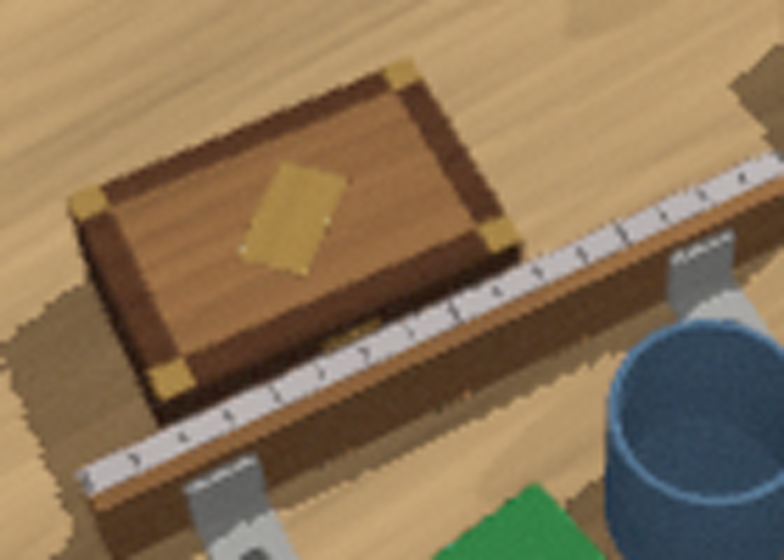

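View pics/p8c.png

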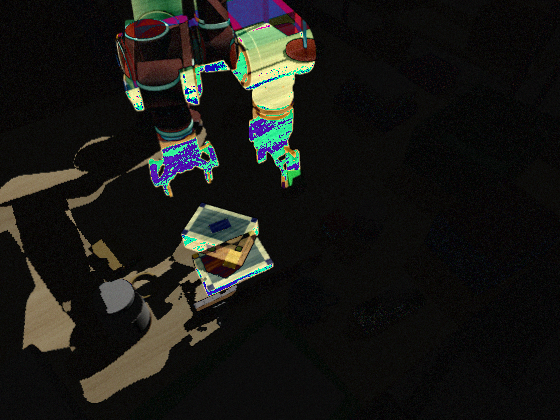

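Depth fits put the casket's back face 110.9 mm from the fence face (110 means touching), with about 0.6° between them. The lid is level at 60 mm. In the difference picture only the arm, the casket and moving shadows changed, so the bystanders are where they were.

```bash
python3 -c "
from station import robot
print(robot.sign_off())"
```

```text
the job is handed in; nothing more can be done
None
```

The casket's long side lies flat against the fence, and I handed the job in at about 13 s of the 72 s allowed. No verdict was reported.

I turned it about 42° by pushing the shut fingers near its rear corner. At that point it was about 5° off square, with a gap of over 60 mm. Then I pushed it home with the opened fingers as a wide two-point pusher and pressed once more, shifted to the right, to seat it.

**Last checks:**
- **Against the fence:** the depth fit puts the back face 110.9 mm from the fence face, where 110 mm is touching. The angle between them is about 0.6°. Both presses stopped rigidly at the same depth.
- **Position along the fence:** the centre is about 43–45 mm right of mid-length, so the long side is within the fence's length.
- **Level:** the lid is flat at 60 mm.
- **Bystanders:** the before/after scene picture shows only the arm, the casket and shadows changing. I did not re-measure each item.

**Disagreement:** distances taken from picked corner pixels were 2–8 mm off and differed in sign between the two cameras. They hinted that the right end might be 3 mm or so open. Neither the depth fit nor the second press showed such a gap, so I trusted those.

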